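# Clip the cheese slicer onto the counter's spring-gate hook

## Robot

A 7-joint arm with a two-finger parallel gripper is mounted at the origin on the work surface. World frame = base frame: x ahead of the robot, y to its left, z up, the work surface at z = 0. Lengths are in mm, angles in rad, forces in N, time in s.
With the tool pointing down it reaches from about 400 to 850 mm from the base axis. Payload 4.5 kg.
Tool frame: the origin (TCP) lies midway between the tips of the shut fingers; the grasp point (between the pads) lies 19 mm behind it (robot.hold_point_z is the distance from the TCP to the grasp point, in mm); z points along the fingers, y is the line along which they close (so a half turn about z gives the same grasp; the last joint's range is limited). The gripper opens to 88 mm and grips with 3 to 60 N. Pads are 18 mm wide; open, the fingers measure 123 mm over their backs; the gripper's body (75 mm by 187 mm) begins 45 mm behind the grasp point.
Start: joints at [-1.201, 0.689, -0.195, 1.565, 0.157, 0.902, -0.215], TCP at [205.934, 590.123, 238.743] pointing down, gripper open.
Joint ranges: [-3.01, 3.01], [-0.46, 2.08], [-1.47, 1.51], [0.13, 2.56], [-1, 4.14], [0.04, 2.09], [-2.66, 2.66]. Speed limits (rad/s): [2.57, 2.57, 3.14, 3.14, 3.14, 3.14, 3.14].

## Interface

Orientations are given as a unit quaternion [x, y, z, w].
In Python, from plant import robot gives the robot as it stands.
- The arm moves only by the shell command python3 -m handwheel 'ROWS'. ROWS is text: rows parted by semicolons, each of 7 numbers parted by spaces: the gripper's target within -1 to 1 (fully open at 1, half-way at 0, shut at -1), then the shift along the world's x, y, z in m, then the turn, a rotation vector about the world's x, y, z in degrees. In form: claw tx ty tz ax ay az; .... A call has 1 to 8 rows; each row is the pose to reach, as a shift and turn from the pose commanded when the call began; what a row does not reach only later rows make up. A row lasts 1/12 s, in which the tool goes at most 41.7 mm and 7.16 degrees, less where a joint would pass 70% of its speed; a pose out of reach is approached as far as the arm can. A call with a gripper value outside its range is refused whole. The fingers move at their own pace and stop on an object; the grip force is fixed at half the most. Time passes only in rows, so rows that repeat a pose let the fingers close. It gives the time, the measured TCP pose, the force, the opening and the grip force at its end, in the units of the state.
- robot.get_state(): the state, without advancing time (a new reading comes with each control period).
- robot.grab_frame(name): name is "side" or "top"; returns the picture (480x640x3 uint8, red, green, blue); there is no depth.
- robot.camera_model(name): a dict with "camera_matrix" (3x3 intrinsics, pixels), "k1" (the pictures are not rectified: a ray, as slopes to the right and down, at radius r is drawn at 1 + k1 r^2 times it, then the intrinsics apply), "camera_from_world" (4x4, takes a point from world to camera coordinates). Camera axes: x right, y down, z forward; pixel columns grow to the right and rows downward; lengths in mm; the calibration is good to about 2 mm. A picture is of the moment at which its call begins. camera_model takes no time and is no camera call.
- robot.finish_job(): hands the job in; it is judged then, once.
The state is a dict: "time_s": time; "q": joint angles; "joint_velocities": joint speeds; "effort": joint torques, N m; "position": TCP position; "orientation": TCP orientation; "contact_force": force on the tool from outside, world axes, zero at the start; "ft_torque": the same for the moment, N m; "grip_width": finger opening in mm; "grasp_force": force on a finger pad.
Only numpy, scipy, OpenCV 4.12 (cv2) and the standard library are available. Lean on these libraries where they do the work, as an engineer would, in place of code of your own. Each camera call takes 0.05 s, during which the arm holds its last target. There are 200 camera calls.

## Task

Hang the cheese slicer on the spring-gate hook of the stand: bring its steel ring down over the upturned nose so that the ring's outer edge pushes the gate open and passes inside, then let go so that the slicer hangs there blade down, still, with the gate sprung shut above the ring. Leave the spreader, the similar tool without a ring, where it lies.

Things in the scene. Friction and masses are not known exactly. Their poses are not given: they have to be found in the camera images.
- slicer: Cheese slicer lying flat, 90 g. Own x: blade to ring; z up. Origin: middle of the ring's outermost bar, 10 mm above the counter. Flat ring of 5 mm steel wire, 38 mm inside, centre x=-21.5 mm. Wooden handle x=-45 to -115, 18 wide, 20 high, centred on the x axis. Spade-shaped steel blade x=-112 to -175, 60 wide, 3 thick, on the underside. Centre of mass near x=-95.
- hook_seat (a point): Lowest inside point of a fixed J hook of 8 mm steel wire on a stand's arm, 215 mm above the counter; z up, own x from nose to post. Wire centres: nose at x=-22 mm, tip z=54; shank x=22. At z=48 an arm runs from it to the post at x=85 (top z=76). The ring's bar goes down at x=-15 to 5, ring level, handle towards -x, nose coming up inside the ring. The -x side and below are free.
- gate (a joint): Brass gate bar, 6 mm thick, 37 mm long, closing the hook's mouth: hinged on the shank (x=22, z=48 mm of hook_seat), reaching almost to the nose. Swings only down into the hook: 0 rad shut and level, stop at 1.25. Its spring needs 1 to 4 N to open and shuts it. A bar going down at x=-5 is past it at z=14 mm above hook_seat, and at z=8 for x=5.
- spreader: Bystander: a similar tool with a plain wooden handle, no ring, and a narrow 22 mm blade with a round end; 153 mm long, lying flat. Own x: blade to handle. Origin on its axis, 30 mm beyond the handle's end, 10 mm above the counter; handle x=-30 to -115 mm, blade to -183 mm.
There are look-alikes about, which are no part of the job. Of the things like the slicer, leave any that is blue or orange; of the rest the smaller one is meant.

How it is judged:
By the outcome, as a careful person would: the job done as asked, in the order asked, and still so for the second after the job is handed in, with the robot touching nothing.
It also fails if it takes over 48 s, if anything falls off the work surface, if the arm or the gripper's body presses on something with over 40 N, if the wrist force passes 120 N, or if a joint passes its speed limit or range.

## Working session

There is one attempt and no reset: what is moved stays moved. The work goes in short steps, Python scripts to look and compute and a shell command to move; the robot and the scene stay as the last step left them, time stands still between calls to the robot, and variables do not carry over. Pictures are saved under pics/ and viewed, at most 10 in all, crops included, and the job is handed in when it is done.

```bash
mkdir -p pics; cat > h.py <<'E'
import numpy as np, cv2
from plant import robot
def ray(n,p):
    m=robot.camera_model(n);K=np.array(m["camera_matrix"]);k=m["k1"];T=np.array(m["camera_from_world"])
    d=(np.linalg.inv(K)@[p[0],p[1],1])[:2]; u=d.copy()
    for _ in range(30): u=d/(1+k*(u@u))
    R=T[:3,:3];return -R.T@T[:3,3], R.T@np.r_[u,1]/np.linalg.norm(np.r_[u,1])
def atz(n,p,z):
    c,d=ray(n,p);return c+d*(z-c[2])/d[2]
def tri(p,q):
    a,d=ray("side",p);b,e=ray("top",q)
    s=np.linalg.lstsq(np.c_[d,-e],b-a,rcond=None)[0]
    x,y=a+s[0]*d,b+s[1]*e;return (x+y)/2,np.linalg.norm(x-y)
def proj(n,X):
    m=robot.camera_model(n);K=np.array(m["camera_matrix"]);T=np.array(m["camera_from_world"])
    c=T[:3,:3]@X+T[:3,3];u=c[:2]/c[2];u=u*(1+m["k1"]*(u@u));return (K@np.r_[u,1])[:2]
def snap(n,f):
    cv2.imwrite("pics/"+f,robot.grab_frame(n)[:,:,::-1])
E
python3 - <<'E'
from h import *
snap("side","s0.png");snap("top","t0.png")
for n in("side","top"):
    c,d=ray(n,(320,240));print(n,c,d)
print(robot.get_state(),robot.hold_point_z)
E
```

```text
side [  29.04185    -629.34123285 1060.09982672] [ 0.34881824  0.59364731 -0.72519563]
top [ 400.35877461   33.8630482  1427.78049862] [ 0.05444758 -0.00264505 -0.99851313]
{'time_s': 0.1, 'q': array([-1.20119314,  0.68989691, -0.19454712,  1.56620352,  0.15727425,
        0.90246844, -0.21508385]), 'joint_velocities': array([ 2.71255545e-04,  4.54799981e-06, -5.44403168e-04, -3.05536358e-03,
       -4.88881723e-04,  1.45491950e-03,  2.91804119e-05]), 'effort': array([-2.88948999e-03, -5.28504610e+01, -1.27152856e+00, -1.53839672e+01,
       -5.25808800e-02,  2.00924696e-03,  4.31330875e-05]), 'position': array([205.79450175, 589.57354964, 238.00262103]), 'orientation': array([ 1.67067991e-01,  9.85945057e-01, -7.87957589e-04, -9.63586390e-05]), 'contact_force': array([0.30330334, 0.09141233, 0.83299437]), 'ft_torque': array([-0.0306719 ,  0.00197696,  0.08651873]), 'grasp_force': 0.0, 'grip_width': 87.95319823833954} 18.700000000000003
```

View pics/s0.png

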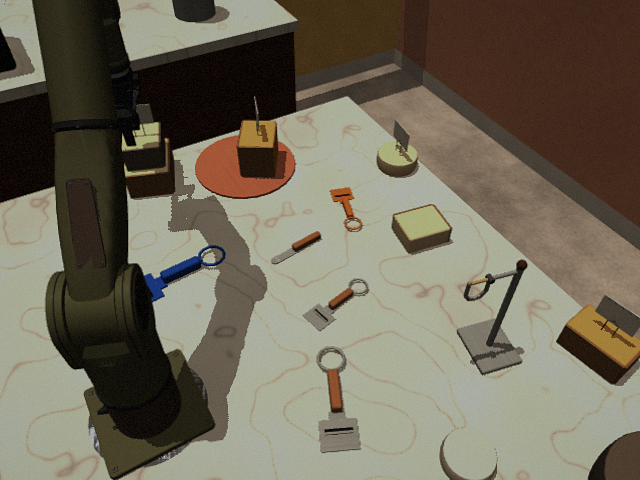

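View pics/t0.png

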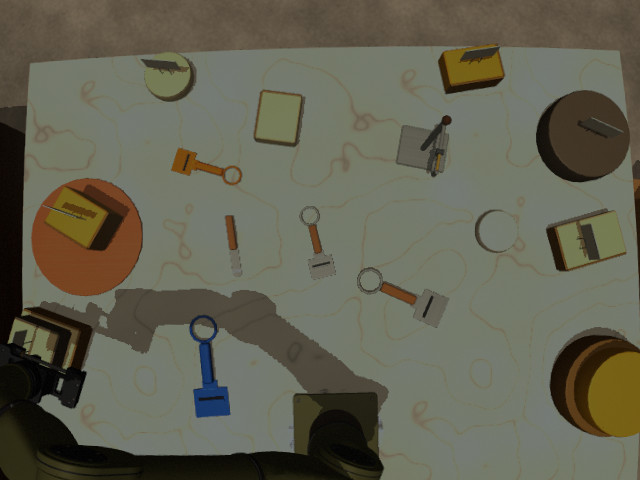

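The side view shows the smaller steel-ringed slicer with its ring at about (359,288) and its blade at (320,316). The top view has its ring at (310,215) and its blade at (320,268). The hook is near side (480,285) and top (438,160). The larger, blue and orange slicers are look-alikes. I'll enlarge the slicer and the hook.

```bash
python3 - <<'E'
from h import *
s=cv2.imread("pics/s0.png");t=cv2.imread("pics/t0.png")
def c(im,x,y,w,h,k): return cv2.resize(im[y:y+h,x:x+w],None,fx=k,fy=k,interpolation=cv2.INTER_CUBIC)
# 400x300 tiles
a=c(s,295,270,80,60,5);b=c(t,270,200,80,80,5)[:400]
b=c(t,275,200,80,85,5)
A=np.vstack([c(s,295,272,80,60,5),c(s,455,255,80,60,5)])
B=np.vstack([c(t,280,202,80,80,5)[:400],c(t,400,108,80,40,5)*0])[:600]
B=np.vstack([cv2.resize(t[202:282,270:350],(300,300),interpolation=2),cv2.resize(t[105:185,390:470],(300,300),interpolation=2)])
im=np.hstack([A,B]); im=np.clip(im.astype(float)*1.3,0,255).astype(np.uint8)
cv2.imwrite("pics/c0.png",im);print(im.shape)
E
```

```text
(600, 700, 3)
```

View pics/c0.png

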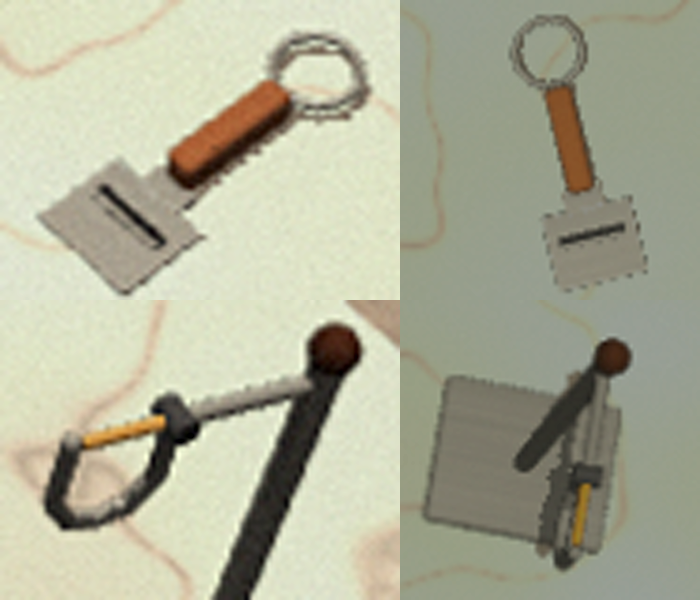

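```bash
python3 - <<'E'
from h import *
S=lambda x,y,o:((x+.5)/5-.5+o[0],(y+.5)/5-.5+o[1])
T=lambda x,y,o:((x-400+.5)/3.75-.5+o[0],(y+.5)/3.75-.5+o[1])
a,b=(295,272),(270,202); c,d=(455,255),(390,105)
P={}
for n,s,t,so,to in [("ring",(318,76),(549,52),a,b),("hR",(279,94),(560,90),a,b),("hB",(183,162),(580,189),a,b),("bladeend",(82,254),(601,280),a,b),
 ("nose",(72,140),(575,552),c,d),("collar",(178,120),(587,476),c,d),("ball",(334,49),(612,356-300+300-300+0),c,d)]:
    if n in("nose","collar"): t=(t[0],t[1]-300)
    P[n],e=tri(S(*s,so),T(*t,to));print(n,P[n].round(1),round(e,1))
f=lambda v:np.degrees(np.arctan2(v[1],v[0]))
print("slicer ang",f(P["hR"]-P["hB"]),f(P["ring"]-P["bladeend"]),np.linalg.norm((P["ring"]-P["bladeend"])[:2]),"hook ang",f(P["collar"]-P["nose"]),f(P["ball"]-P["nose"]))
v=P["ring"]-P["bladeend"];u=v[:2]/np.linalg.norm(v[:2]);print("origin",P["ring"][:2]+21.5*u,"from blade",P["bladeend"][:2]+175*u)
print("ballnose",P["ball"]-P["nose"],np.hypot(*(P["ball"]-P["nose"])[:2]))
print(robot.get_state()["orientation"])
E
```

```text
ring [539.9  54.5   1.1] 1.4
hR [513.3  48.1  10.7] 0.2
hB [449.9  35.7  12.8] 3.6
bladeend [389.6  23.8  -4.2] 1.6
nose [ 597.5 -209.7  264.2] 0.8
collar [ 640.8 -219.7  260.2] 2.2
ball [ 702.6 -232.3  278.3] 0.2
slicer ang 11.05811160604719 11.547463507176447 153.3703811338091 hook ang -12.921693844533513 -12.11648275770213
origin [560.91933866  58.81527747] from blade [561.04633394  58.84122453]
ballnose [105.13346369 -22.57029828  14.11263669] 107.52889635870218
[ 1.67067991e-01  9.85945057e-01 -7.87957589e-04 -9.63586390e-05]
```

```bash
R="1 0.294 -0.543 0 0 0 30.7"; python3 -m handwheel '1 0.294 -0.543 0 0 0 30.7;1 0.294 -0.543 0 0 0 30.7;1 0.294 -0.543 0 0 0 30.7;1 0.294 -0.543 0 0 0 30.7;1 0.294 -0.543 0 0 0 30.7;1 0.294 -0.543 0 0 0 30.7;1 0.294 -0.543 0 0 0 30.7;1 0.294 -0.543 0 0 0 30.7'
```

```text
time_s: 0.77
position: [365.1, 294.9, 238.6]
orientation: [-0.1, 0.995, -0.0, -0.0]
contact_force: [0.9, 0.2, -0.4]
grip_width: 88.3
grasp_force: 0.0
```

```bash
python3 -m handwheel '1 0.135 -0.2485 -0.1 0 0 0;1 0.135 -0.2485 -0.1 0 0 0;1 0.135 -0.2485 -0.1 0 0 0;1 0.135 -0.2485 -0.1 0 0 0;1 0.135 -0.2485 -0.1 0 0 0;1 0.135 -0.2485 -0.1 0 0 0;1 0.135 -0.2485 -0.1 0 0 0;1 0.135 -0.2485 -0.16 0 0 0'
python3 - <<'E'
from h import *
snap("side","s1.png");snap("top","t1.png")
st=robot.get_state();print(st["position"],st["orientation"])
for n in("side","top"): print(n,proj(n,st["position"]))
s=cv2.imread("pics/s1.png");t=cv2.imread("pics/t1.png")
r=lambda i:cv2.resize(i,(400,500),interpolation=2)
cv2.imwrite("pics/c1.png",np.hstack([r(s[240:340,300:380]),r(t[190:290,275:355])]))
E
```

```text
time_s: 1.43
position: [504.5, 41.0, 101.7]
orientation: [-0.093, 0.996, -0.002, 0.005]
contact_force: [1.1, -0.8, -0.4]
grip_width: 88.2
grasp_force: 0.0
[495.74589519  46.57150516  94.87393729] [-0.09681471  0.99528802 -0.00114654 -0.0052295 ]
side [345.89747836 271.0113763 ]
top [312.70802249 230.30483756]
```

View pics/c1.png

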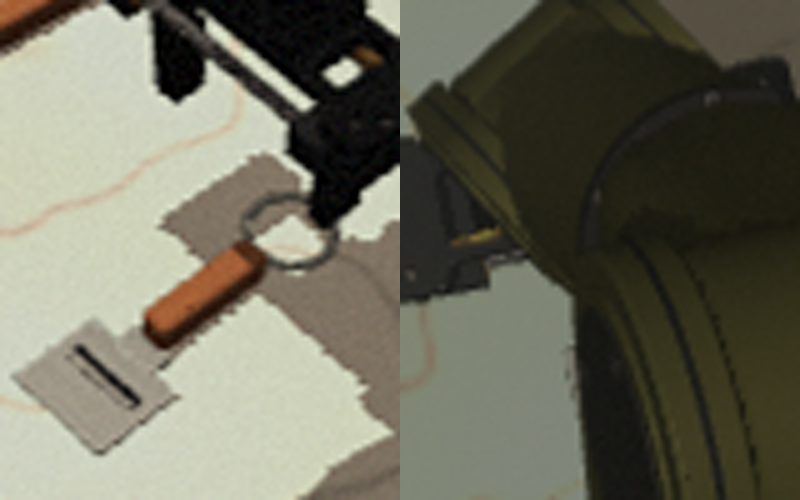

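The crop shows both fingertips straddling the slicer's ring end, with the midpoint near side (351,270.5). The arm was still settling when I took it, so I'll let it settle and check again.

```bash
python3 -m handwheel '1 0 0 0 0 0 0;1 0 0 0 0 0 0;1 0 0 0 0 0 0;1 0 0 0 0 0 0'
python3 - <<'E'
from h import *
snap("side","s2.png")
st=robot.get_state();p=st["position"];print(p,st["orientation"])
print(proj("side",np.array([504.5,41,101.7])),proj("side",p))
s=cv2.imread("pics/s2.png")
P=[p,np.array([500.2,46.4,0]),np.array([500.2,46.4,20]),np.array([561,58.8,10])]
im=cv2.resize(s[230:330,300:400],(600,600),interpolation=2)
for q,c in zip(P,[(0,0,255),(255,0,0),(0,255,0),(255,0,255)]):
    u=proj("side",q);cv2.circle(im,(int((u[0]-300+.5)*6),int((u[1]-230+.5)*6)),3,c,-1)
cv2.imwrite("pics/c2.png",im)
E
```

```text
time_s: 1.87
position: [499.2, 52.5, 102.2]
orientation: [-0.101, 0.995, 0.0, 0.002]
contact_force: [-0.1, 0.3, -0.7]
grip_width: 88.1
grasp_force: 0.0
[499.10888093  52.20527983 102.04556794] [-1.00913183e-01  9.94893775e-01  2.84191638e-04  1.68068246e-03]
[350.56284192 269.23468236] [345.96994889 266.7958892 ]
```

View pics/c2.png

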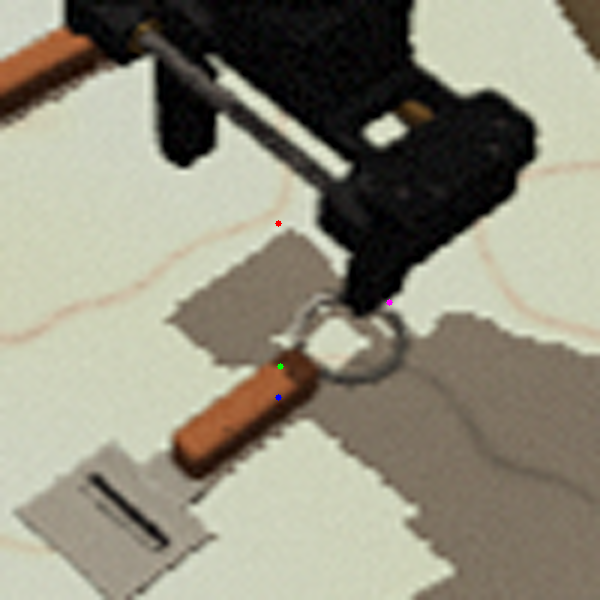

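The red TCP projection at (278,223) agrees with the fingertips' midpoint, and the green dot for the planned grasp sits on the handle top. Calibration is good, so I'll go down.

```bash
python3 -m handwheel '1 0 0 -0.03 0 0 0;1 0 0 -0.06 0 0 0;1 0 0 -0.075 0 0 0;1 0 0 -0.075 0 0 0;1 0 0 -0.075 0 0 0;1 0 0 -0.075 0 0 0;1 0 0 -0.075 0 0 0;1 0 0 -0.075 0 0 0'; python3 -c "
from h import *
print(robot.get_state()['position'])"
```

```text
time_s: 2.58
position: [499.2, 51.0, 26.4]
orientation: [-0.1, 0.995, 0.0, 0.001]
contact_force: [0.8, 0.6, 0.3]
grip_width: 88.1
grasp_force: 0.0
[499.20079706  50.95191538  26.43565566]
```

```bash
python3 -m handwheel '1 0.001 -0.0045 -0.008 0 0 0;1 0.001 -0.0045 -0.015 0 0 0;1 0.001 -0.0045 -0.022 0 0 0;1 0.001 -0.0045 -0.022 0 0 0;1 0.001 -0.0045 -0.022 0 0 0;1 0.001 -0.0045 -0.022 0 0 0'; python3 -m handwheel '-1 0 0 0 0 0 0;-1 0 0 0 0 0 0;-1 0 0 0 0 0 0;-1 0 0 0 0 0 0;-1 0 0 0 0 0 0;-1 0 0 0 0 0 0;-1 0 0 0 0 0 0;-1 0 0 0 0 0 0'
```

```text
time_s: 3.08
position: [499.2, 46.4, 2.9]
orientation: [-0.1, 0.995, 0.0, -0.0]
contact_force: [0.1, -0.0, 0.1]
grip_width: 88.0
grasp_force: 0.0
time_s: 3.75
position: [499.4, 46.4, 3.2]
orientation: [-0.1, 0.995, 0.0, -0.0]
contact_force: [0.4, 0.2, 0.2]
grip_width: 36.8
grasp_force: 0.0
```

```bash
python3 -m handwheel '-1 0 0 0 0 0 0;-1 0 0 0 0 0 0;-1 0 0 0 0 0 0;-1 0 0 0 0 0 0;-1 0 0 0 0 0 0;-1 0 0 0 0 0 0'; python3 -m handwheel '-1 0 0 0.03 0 0 0;-1 0 0 0.06 0 0 0;-1 0 0 0.1 0 0 0;-1 0 0 0.14 0 0 0;-1 0 0 0.18 0 0 0;-1 0 0 0.22 0 0 0;-1 0 0 0.26 0 0 0;-1 0 0 0.295 0 0 0'
```

```text
time_s: 4.25
position: [499.4, 46.3, 3.1]
orientation: [-0.1, 0.995, -0.0, -0.0]
contact_force: [0.0, -0.5, -0.0]
grip_width: 17.8
grasp_force: 29.8
time_s: 4.92
position: [498.9, 46.3, 300.8]
orientation: [-0.1, 0.995, 0.0, 0.0]
contact_force: [0.7, -0.6, -1.2]
grip_width: 17.9
grasp_force: 29.8
```

```bash
python3 -m handwheel '-1 0.01 -0.035 0 0 0 -5;-1 0.02 -0.07 0 0 0 -10;-1 0.03 -0.105 0 0 0 -15;-1 0.035 -0.14 0 0 0 -20;-1 0.04 -0.175 0 0 0 -23.7;-1 0.045 -0.21 0 0 0 -23.7;-1 0.05 -0.23 0 0 0 -23.7;-1 0.053 -0.246 0 0 0 -23.7'
python3 -m handwheel '-1 0 0 0 0 0 0;-1 0 0 0 0 0 0;-1 0 0 0 0 0 0;-1 0 0 0 0 0 0;-1 0 0 0 0 0 0;-1 0 0 0 0 0 0'
python3 - <<'E'
from h import *
snap("side","s3.png");snap("top","t3.png")
st=robot.get_state();p=st["position"];print(p,st["orientation"])
s=cv2.imread("pics/s3.png");t=cv2.imread("pics/t3.png")
a=cv2.resize(s[210:320,420:540],None,fx=4.5,fy=4.5,interpolation=2)
b=cv2.resize(t[110:220,410:465],None,fx=4.5,fy=4.5,interpolation=2)
y=np.radians(-12.2);u=np.array([np.cos(y),np.sin(y),0])
for q,c in [(p+62.9*u+[0,0,7],(0,0,255)),(np.array([619.3,-214.5,215.]),(0,255,0)),(np.array([597.8,-209.8,269.]),(255,0,255))]:
    w=proj("side",q);cv2.circle(a,(int((w[0]-420+.5)*4.5),int((w[1]-210+.5)*4.5)),3,c,-1)
    w=proj("top",q);cv2.circle(b,(int((w[0]-410+.5)*4.5),int((w[1]-110+.5)*4.5)),3,c,-1)
cv2.imwrite("pics/c3.png",np.clip(np.hstack([a,b]).astype(float)*1.3,0,255).astype(np.uint8))
E
```

```text
time_s: 5.58
position: [551.7, -203.0, 297.5]
orientation: [0.108, 0.994, -0.001, -0.001]
contact_force: [-0.2, -0.1, -1.1]
grip_width: 17.8
grasp_force: 29.8
time_s: 6.08
position: [552.4, -198.4, 298.3]
orientation: [0.106, 0.994, 0.0, -0.0]
contact_force: [0.3, 0.1, -0.2]
grip_width: 17.7
grasp_force: 29.8
[ 552.40573583 -199.03495379  298.29753767] [1.06081739e-01 9.94357412e-01 3.21476313e-05 3.59276937e-05]
```

View pics/c3.png

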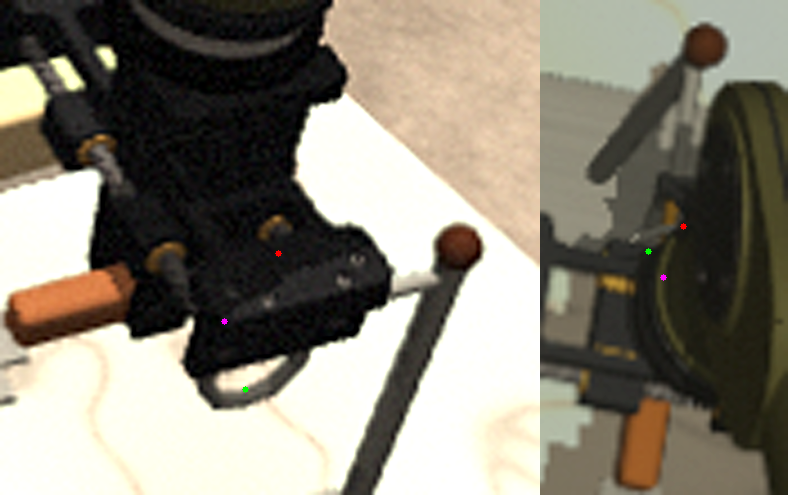

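```bash
python3 - <<'E'
from h import *
y=np.radians(-12.2);u=np.array([np.cos(y),np.sin(y),0])
p=np.array([552.2,-198.8,298.3])
for x in (0,-5,-45,-85,-115):
    q=p+(62.9+x)*u+[0,0,7 if x>-40 else 17]
    w=proj("side",q);v=proj("top",q)
    print(x,((w-[420,210]+.5)*4.5).round(),((v-[410,110]+.5)*4.5+[540,0]).round())
s=cv2.imread("pics/s3.png");t=cv2.imread("pics/t3.png")
a=cv2.resize(s[250:330,370:490],None,fx=4,fy=4,interpolation=2)
b=cv2.resize(t[140:220,425:475],None,fx=6,fy=4*1.5,interpolation=2)
print(a.shape,b.shape)
a=cv2.copyMakeBorder(a,0,b.shape[0]-a.shape[0],0,0,0)
cv2.imwrite("pics/c4.png",np.clip(np.hstack([a,b]).astype(float)*1.5,0,255).astype(np.uint8))
E
```

```text
0 [277. 253.] [683. 227.]
-5 [266. 256.] [681. 238.]
-45 [182. 262.] [671. 323.]
-85 [ 91. 286.] [656. 414.]
-115 [ 21. 304.] [644. 482.]
(320, 480, 3) (480, 300, 3)
```

View pics/c4.png

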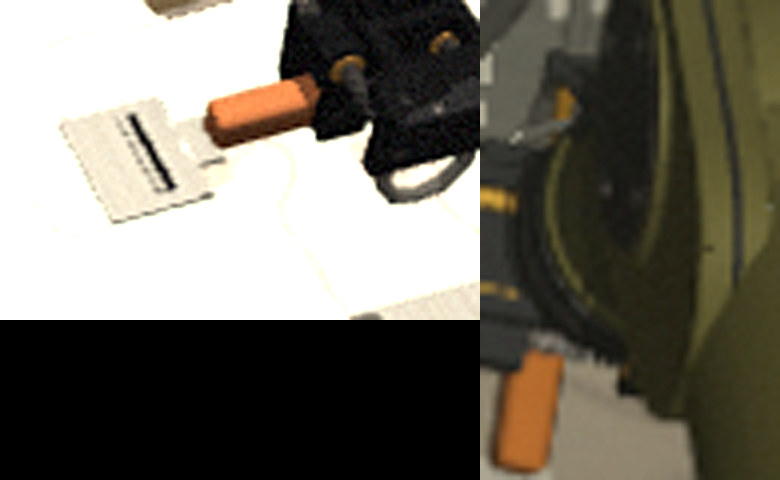

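Handle end is at side (423,282) and top (432,218), within about 2 px of prediction. The ring's arc and the gate beyond it show where expected at top (439,157). I'll lower over the nose.

```bash
python3 -m handwheel '-1 0 -0.0005 -0.01 0 0 0;-1 0 -0.0005 -0.02 0 0 0;-1 0 -0.0005 -0.028 0 0 0;-1 0 -0.0005 -0.036 0 0 0;-1 0 -0.0005 -0.04 0 0 0;-1 0 -0.0005 -0.046 0 0 0;-1 0 -0.0005 -0.05 0 0 0;-1 0 -0.0005 -0.05 0 0 0'; python3 -m handwheel '-1 0 0 -0.006 0 0 0;-1 0 0 -0.012 0 0 0;-1 0 0 -0.018 0 0 0;-1 0 0 -0.024 0 0 0;-1 0 0 -0.028 0 0 0;-1 0 0 -0.03 0 0 0;-1 0 0 -0.03 0 0 0;-1 0 0 -0.03 0 0 0'
python3 - <<'E'
from h import *
st=robot.get_state();print(st["position"],st["contact_force"],st["ft_torque"])
snap("side","s5.png");snap("top","t5.png")
s=cv2.imread("pics/s5.png");a=cv2.resize(s[220:330,380:540],None,fx=5,fy=5,interpolation=2)
cv2.imwrite("pics/c5.png",np.clip(a.astype(float)*1.5,0,255).astype(np.uint8))
E
```

```text
time_s: 6.85
position: [551.9, -200.1, 247.3]
orientation: [0.107, 0.994, 0.0, -0.001]
contact_force: [-0.6, 0.4, -0.3]
grip_width: 17.6
grasp_force: 29.8
time_s: 7.52
position: [552.5, -200.1, 218.1]
orientation: [0.107, 0.994, 0.0, -0.0]
contact_force: [-0.8, 0.1, -1.4]
grip_width: 17.8
grasp_force: 29.8
[ 552.46957832 -200.11428917  218.06621312] [-0.81048391  0.06838677 -1.37064518] [ 0.03233525 -0.02772908 -0.04342818]
```

View pics/c5.png

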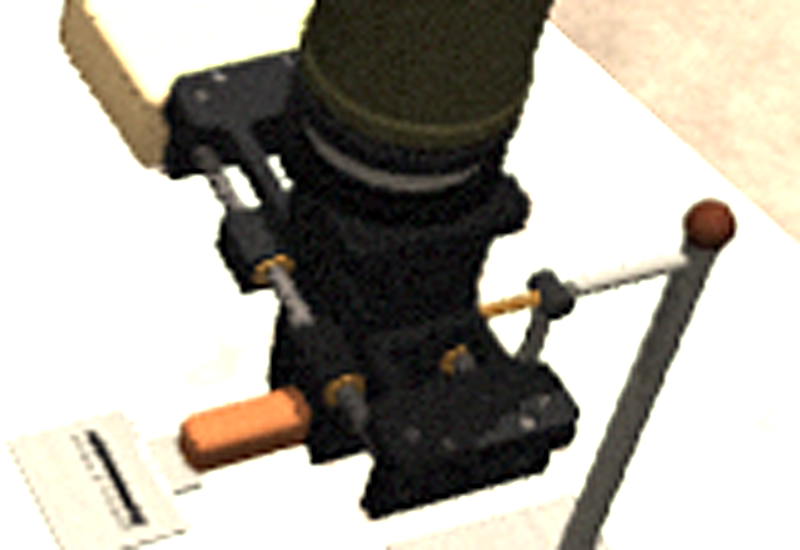

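The side crop shows the brass gate level again, from collar (550,295) to (480,310), with almost no force, so the ring is inside. Next I'll tilt the slicer blade-down about the ring's bar.

```bash
python3 -m handwheel '-1 0.0008 -0.0002 -0.0055 -1.06 -4.89 0;-1 0.0021 -0.0005 -0.0108 -2.11 -9.77 0;-1 0.0039 -0.0008 -0.016 -3.17 -14.66 0;-1 0.006 -0.0013 -0.0211 -4.22 -19.5 0;-1 0.0086 -0.0019 -0.0259 -5.28 -24.4 0;-1 0.0116 -0.0025 -0.0305 -6.34 -29.3 0;-1 0.0116 -0.0025 -0.0305 -6.34 -29.3 0;-1 0.0116 -0.0025 -0.0305 -6.34 -29.3 0'; python3 - <<'E'
from h import *
from scipy.spatial.transform import Rotation as R
st=robot.get_state();print(st["position"],st["contact_force"],st["q"].round(2))
r=R.from_quat(st["orientation"]).as_matrix();print(r[:,2].round(3),r[:,1].round(3))
E
```

```text
time_s: 8.28
position: [554.3, -206.6, 187.7]
orientation: [0.103, 0.977, -0.032, 0.183]
contact_force: [12.2, -0.6, 7.9]
grip_width: 18.1
grasp_force: 30.0
[ 554.32449527 -206.60361188  187.74581388] [12.17887093 -0.58850022  7.86840709] [ 0.49  0.63 -0.33  2.08  1.23  0.21  0.43]
[ 0.351 -0.101 -0.931] [ 0.212  0.977 -0.026]
```

```bash
cat > st.py <<'E'
from h import *
from scipy.spatial.transform import Rotation as R
st=robot.get_state();print(st["position"],st["contact_force"],st["q"].round(2))
r=R.from_quat(st["orientation"]).as_matrix();print(r[:,2].round(3),r[:,1].round(3))
u=np.array([.977,-.211,0]);xs=-r[:,0]*np.sign(-r[:,0]@u)
b=st["position"]+62.9*xs-7*r[:,2]-[619.3,-214.5,215];print("tilt",np.degrees(np.arcsin(xs[2])),"bar in hook",b@u,b@[.211,.977,0],b[2])
E
python3 -m handwheel '-1 0 0 0 0 0 0;-1 0 0 0 0 0 0;-1 0 0 0 0 0 0;-1 0 0 0 0 0 0'; python3 st.py
```

```text
time_s: 8.62
position: [554.2, -206.6, 187.8]
orientation: [0.103, 0.977, -0.032, 0.182]
contact_force: [13.3, -1.0, 8.0]
grip_width: 17.7
grasp_force: 30.0
[ 554.23839006 -206.55430011  187.84181443] [13.30880617 -0.9727851   8.0424144 ] [ 0.48  0.63 -0.32  2.08  1.23  0.21  0.44]
[ 0.35  -0.101 -0.931] [ 0.212  0.977 -0.026]
tilt 21.27638970096073 bar in hook -9.19861894536894 -5.272949657610535 2.186541231522199
```

```bash
python3 -m handwheel '-1 0.004 0.002 0.003 0 0 0;-1 0.007 0.0036 0.005 0 0 0;-1 0.007 0.0036 0.005 0 0 0;-1 0.0085 0.0033 0.002 -0.6 -2.9 0;-1 0.0105 0.003 -0.001 -1.3 -5.9 0;-1 0.0118 0.0026 -0.003 -1.9 -8.8 0;-1 0.0118 0.0026 -0.003 -1.9 -8.8 0;-1 0.0118 0.0026 -0.003 -1.9 -8.8 0'; python3 st.py
```

```text
time_s: 9.28
position: [560.8, -204.7, 182.4]
orientation: [0.103, 0.961, -0.043, 0.254]
contact_force: [-0.9, -0.5, -2.4]
grip_width: 17.7
grasp_force: 30.0
[ 560.78514879 -204.70312272  182.41326951] [-0.94951582 -0.45187962 -2.42229568] [ 0.65  0.7  -0.61  2.2   2.09  0.44 -0.4 ]
[ 0.48  -0.135 -0.867] [ 0.22   0.975 -0.03 ]
tilt 29.853763139107496 bar in hook -8.193302639336407 -2.1218439739301065 4.791512806329536
```

```bash
python3 -m handwheel '-1 0.0047 0.0011 -0.002 -0.8 -3.5 0;-1 0.0092 0.0001 -0.0039 -1.5 -6.9 0;-1 0.0132 -0.0008 -0.007 -2.3 -10.8 0;-1 0.0165 -0.0015 -0.0099 -3.2 -14.7 0;-1 0.0165 -0.0015 -0.0099 -3.2 -14.7 0;-1 0.0165 -0.0015 -0.0099 -3.2 -14.7 0;-1 0.0165 -0.0015 -0.0099 -3.2 -14.7 0'; python3 st.py
```

```text
time_s: 9.87
position: [572.7, -206.9, 168.8]
orientation: [0.102, 0.921, -0.056, 0.373]
contact_force: [4.5, -2.3, -0.5]
grip_width: 17.6
grasp_force: 30.0
[ 572.67777394 -206.92999957  168.83084864] [ 4.46681824 -2.28350309 -0.4931189 ] [ 0.78  0.9  -0.85  2.38  2.52  0.95 -0.72]
[ 0.675 -0.179 -0.716] [ 0.23   0.973 -0.026]
tilt 44.2355492711511 bar in hook -6.982374529567907 -1.9188897586384217 2.722470822233049
```

```bash
python3 -m handwheel '-1 0.003 0.002 0.002 0 0 0;-1 0.0082 0.0003 -0.0018 -1.2 -5.7 0;-1 0.0139 -0.0009 -0.0036 -2.3 -10.6 0;-1 0.0139 -0.0009 -0.0036 -2.3 -10.6 0;-1 0.0139 -0.0009 -0.0036 -2.3 -10.6 0;-1 0.0139 -0.0009 -0.0036 -2.3 -10.6 0'; python3 st.py
```

```text
time_s: 10.37
position: [584.9, -206.2, 164.6]
orientation: [0.098, 0.883, -0.063, 0.455]
contact_force: [-0.3, 0.4, -0.6]
grip_width: 17.7
grasp_force: 30.0
[ 584.87945001 -206.15652682  164.61019579] [-0.30668228  0.40826875 -0.60304462] [ 0.77  1.06 -0.87  2.47  2.73  1.3  -0.8 ]
[ 0.791 -0.201 -0.577] [ 0.23   0.973 -0.023]
tilt 54.70257520090117 bar in hook -4.773459968216986 1.5452857667637 4.988482324559271
```

```bash
python3 -m handwheel '-1 0.0044 -0.002 -0.0019 -0.8 -3.7 0;-1 0.0084 -0.0029 -0.0034 -1.5 -7.1 0;-1 0.0129 -0.0038 -0.0049 -2.4 -11 0;-1 0.0181 -0.0049 -0.0061 -3.2 -14.9 0;-1 0.0181 -0.0049 -0.0061 -3.2 -14.9 0;-1 0.0181 -0.0049 -0.0061 -3.2 -14.9 0;-1 0.0181 -0.0049 -0.0061 -3.2 -14.9 0'; python3 st.py
```

```text
time_s: 10.95
position: [603.8, -211.7, 160.2]
orientation: [0.092, 0.813, -0.075, 0.57]
contact_force: [-0.3, -0.5, -0.4]
grip_width: 17.5
grasp_force: 30.0
[ 603.78552195 -211.67397825  160.17849449] [-0.3081602  -0.4762552  -0.39257084] [ 0.76  1.3  -0.81  2.51  3.06  1.72 -0.76]
[ 0.913 -0.228 -0.339] [ 0.236  0.972 -0.017]
tilt 70.14353294321324 bar in hook -0.983243229872477 0.18565829384480034 6.713372821283116
```

```bash
python3 -m handwheel '-1 0.0052 -0.0011 -0.0011 -1 -4.8 0;-1 0.0106 -0.0023 -0.0017 -2.1 -9.7 0;-1 0.0106 -0.0023 -0.003 -2.1 -9.7 0;-1 0.0106 -0.0023 -0.0047 -2.1 -9.7 0;-1 0.0106 -0.0023 -0.0047 -2.1 -9.7 0;-1 0.0106 -0.0023 -0.0047 -2.1 -9.7 0;-1 0.0106 -0.0023 -0.0047 -2.1 -9.7 0'; python3 st.py;  python3 - <<'E'
from h import *
snap("side","s6.png");snap("top","t6.png")
s=cv2.imread("pics/s6.png");t=cv2.imread("pics/t6.png")
a=cv2.resize(s[240:350,430:540],(550,550),interpolation=2);b=cv2.resize(t[110:220,410:460],(250,550),interpolation=2)
cv2.imwrite("pics/c6.png",np.clip(np.hstack([a,b]).astype(float)*1.5,0,255).astype(np.uint8))
E
```

```text
time_s: 11.53
position: [614.4, -213.9, 155.7]
orientation: [0.088, 0.76, -0.082, 0.639]
contact_force: [0.1, -0.7, 0.5]
grip_width: 17.9
grasp_force: 30.0
[ 614.37770985 -213.94975904  155.68729646] [ 0.07156897 -0.6527689   0.51901903] [ 0.75  1.44 -0.74  2.47  3.31  1.89 -0.7 ]
[ 0.956 -0.237 -0.171] [ 0.239  0.971 -0.012]
tilt 80.14340728570849 bar in hook -1.0625107714325743 0.14368343482424226 3.8542148330567443
```

View pics/c6.png

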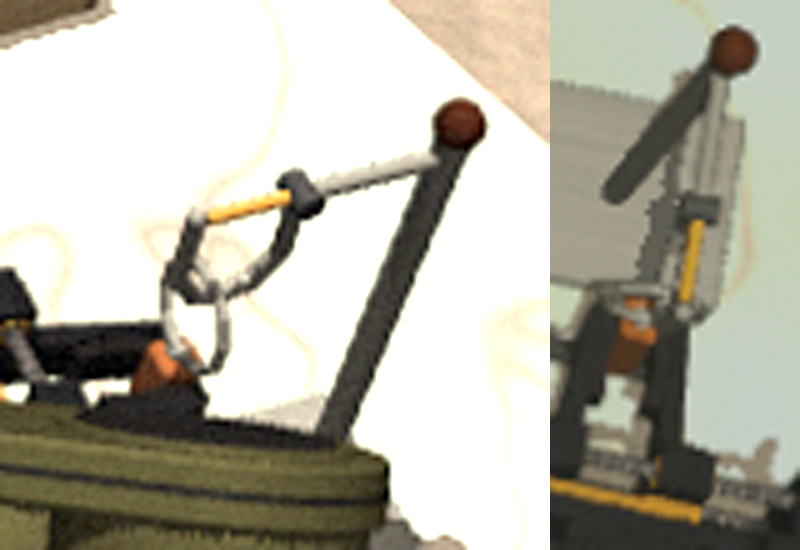

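The crop shows the ring threaded on the hook at (200,290) in the enlarged view, with the gate level and shut above it. I'll release gently.

```bash
python3 -m handwheel '-1 0 0 -0.0012 0 0 0;-1 0 0 -0.0012 0 0 0;-0.5 0 0 -0.0012 0 0 0;-0.5 0 0 -0.0012 0 0 0;-0.5 0 0 -0.0012 0 0 0;-0.5 0 0 -0.0012 0 0 0;-0.5 0 0 -0.0012 0 0 0;-0.5 0 0 -0.0012 0 0 0'; python3 -m handwheel '0.3 0 0 0 0 0 0;0.3 0 0 0 0 0 0;0.3 0 0 0 0 0 0;0.3 0 0 0 0 0 0;0.3 0 0 0 0 0 0;0.3 0 0 0 0 0 0;0.3 0 0 0 0 0 0;0.3 0 0 0 0 0 0'; python3 -m handwheel '0.3 -0.01 0.0025 0.002 0 0 0;0.3 -0.02 0.005 0.0035 0 0 0;0.3 -0.03 0.0075 0.005 0 0 0;0.3 -0.045 0.011 0.008 0 0 0;0.3 -0.06 0.015 0.0105 0 0 0;0.3 -0.075 0.0185 0.013 0 0 0;0.3 -0.09 0.022 0.016 0 0 0;0.3 -0.105 0.026 0.019 0 0 0'; python3 st.py
```

```text
time_s: 12.3
position: [614.0, -214.0, 152.7]
orientation: [0.089, 0.76, -0.082, 0.638]
contact_force: [-0.2, -0.0, 0.6]
grip_width: 22.2
grasp_force: 0.0
time_s: 12.97
position: [614.1, -214.0, 153.0]
orientation: [0.089, 0.76, -0.082, 0.639]
contact_force: [-0.3, -1.1, 0.3]
grip_width: 57.0
grasp_force: 0.0
time_s: 13.63
position: [567.4, -203.0, 137.2]
orientation: [0.085, 0.756, -0.081, 0.644]
contact_force: [9.8, -5.5, 14.4]
grip_width: 57.3
grasp_force: 0.0
[ 567.41972381 -203.0257966   137.24475756] [ 9.84531089 -5.46369744 14.36696848] [ 1.09  2.01 -1.47  2.56  3.35  1.72  0.31]
[ 0.96  -0.233 -0.159] [ 0.234  0.972 -0.012]
tilt 80.85115918099605 bar in hook -50.032597827526956 0.9804746447993259 -14.545845071565424
```

```bash
python3 -m handwheel '0.3 0 0 0.005 1.06 4.9 0;0.3 0 0 0.01 2.1 9.8 0;0.3 0 0 0.015 3.2 14.7 0'; python3 st.py
```

```text
time_s: 13.88
position: [573.9, -205.3, 137.8]
orientation: [0.1, 0.841, -0.062, 0.529]
contact_force: [1.9, 0.2, 0.8]
grip_width: 57.3
grasp_force: 0.0
[ 573.89427177 -205.32265414  137.75947587] [1.93374534 0.16676404 0.8342806 ] [ 1.    1.65 -1.47  2.56  2.81  1.78 -0.09]
[ 0.876 -0.211 -0.433] [0.234 0.972 0.001]
tilt 64.33403758479518 bar in hook -25.38056013507086 -1.1535883721420426 -17.514723388566807
```

```bash
python3 -m handwheel '0.3 -0.008 0.002 0 1.06 4.9 0;0.3 -0.016 0.004 0 2.1 9.8 0;0.3 -0.025 0.005 0 3.2 14.7 0;0.3 -0.033 0.007 0 4.2 19.6 0;0.3 -0.033 0.007 0 4.2 19.6 0;0.3 -0.033 0.007 0 4.2 19.6 0'; python3 st.py
```

```text
time_s: 14.38
position: [544.6, -200.6, 150.6]
orientation: [0.099, 0.916, -0.054, 0.385]
contact_force: [-0.5, 0.8, -0.7]
grip_width: 57.1
grasp_force: 0.0
[ 544.64610967 -200.6231889   150.6254198 ] [-0.46308364  0.81110537 -0.73004064] [ 1.    1.3  -1.46  2.48  2.28  1.47 -0.26]
[ 0.695 -0.175 -0.697] [ 0.222  0.975 -0.022]
tilt 45.74766853236665 bar in hook -37.006765107959204 -1.5368094909347954 -14.438720748613605
```

```bash
python3 -m handwheel '0.3 -0.015 0.003 0.003 1 4 0;0.3 -0.03 0.006 0.006 2 8 0;0.3 -0.045 0.009 0.012 3 12 0;0.3 -0.06 0.013 0.018 4 16 0;0.3 -0.075 0.016 0.024 4.2 20 0;0.3 -0.09 0.019 0.03 4.8 23 0;0.3 -0.09 0.019 0.03 4.8 23 0;0.3 -0.09 0.019 0.03 4.8 23 0'; python3 st.py; python3 - <<'E'
from h import *
snap("side","s7.png");snap("top","t7.png")
E
python3 -m handwheel '0.3 0 0 0 0 0 0;0.3 0 0 0 0 0 0;0.3 0 0 0 0 0 0;0.3 0 0 0 0 0 0;0.3 0 0 0 0 0 0;0.3 0 0 0 0 0 0;0.3 0 0 0 0 0 0;0.3 0 0 0 0 0 0';python3 -m handwheel '0.3 0 0 0 0 0 0;0.3 0 0 0 0 0 0;0.3 0 0 0 0 0 0;0.3 0 0 0 0 0 0;0.3 0 0 0 0 0 0;0.3 0 0 0 0 0 0;0.3 0 0 0 0 0 0;0.3 0 0 0 0 0 0'; python3 - <<'E'
from h import *
snap("side","s8.png")
snap("side","s9.png");snap("top","t9.png")
g=lambda f:cv2.imread("pics/"+f)[250:380,440:540].astype(int)
print("diff",abs(g("s8.png")-g("s9.png")).mean(),abs(g("s7.png")-g("s9.png")).mean(),(abs(g("s8.png")-g("s9.png")).max(2)>40).sum(),(abs(g("s7.png")-g("s9.png")).max(2)>40).sum())
s=cv2.imread("pics/s9.png");t=cv2.imread("pics/t9.png")
a=cv2.resize(s[235:365,430:540],(465,550),interpolation=2);b=cv2.resize(t[110:220,395:462],(335,550),interpolation=2)
cv2.imwrite("pics/c9.png",np.clip(np.hstack([a,b]).astype(float)*1.4,0,255).astype(np.uint8))
E
```

```text
time_s: 15.05
position: [453.7, -181.5, 178.0]
orientation: [0.102, 0.976, -0.033, 0.189]
contact_force: [-0.0, 0.1, -0.0]
grip_width: 57.2
grasp_force: 0.0
[ 453.74902702 -181.50889077  178.01359307] [-0.00654335  0.14678677 -0.00614175] [ 1.05  0.97 -1.44  2.36  1.63  1.07 -0.03]
[ 0.362 -0.104 -0.927] [ 0.212  0.977 -0.027]
tilt 22.039234775564648 bar in hook -113.05738742437045 -1.9536754895158035 -6.897925118230205
time_s: 15.82
position: [454.0, -180.7, 179.2]
orientation: [0.103, 0.976, -0.033, 0.188]
contact_force: [0.2, 0.1, -0.2]
grip_width: 57.2
grasp_force: 0.0
time_s: 16.48
position: [453.9, -180.7, 179.1]
orientation: [0.103, 0.976, -0.033, 0.188]
contact_force: [0.1, -0.6, -0.2]
grip_width: 57.6
grasp_force: 0.0
diff 2.236974358974359 2.7863076923076924 2 66
```

View pics/c9.png

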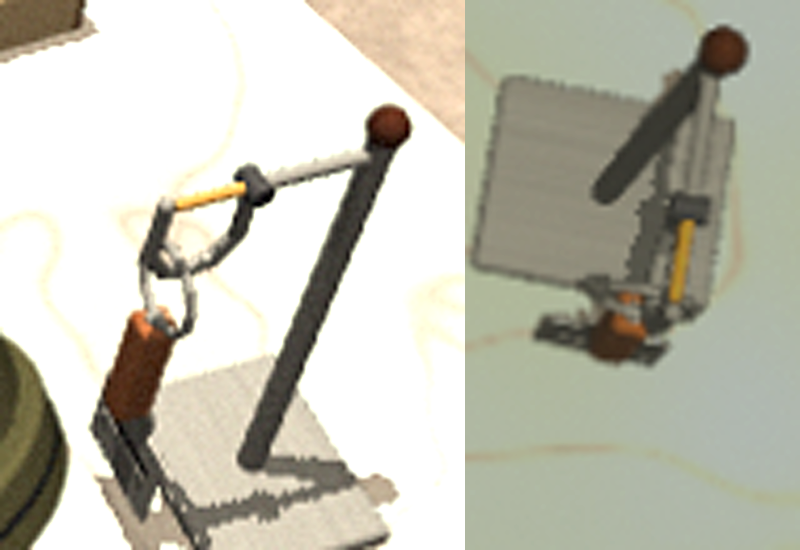

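The slicer hangs blade down on the hook with the gate shut above the ring. I'll wait and check numerically that it has come to rest.

```bash
Z='0.3 0 0 0 0 0 0;0.3 0 0 0 0 0 0'; for i in 1; do python3 -m handwheel '0.3 0 0 0 0 0 0;0.3 0 0 0 0 0 0;0.3 0 0 0 0 0 0;0.3 0 0 0 0 0 0;0.3 0 0 0 0 0 0;0.3 0 0 0 0 0 0;0.3 0 0 0 0 0 0;0.3 0 0 0 0 0 0'>/dev/null; done
python3 - <<'E'
from h import *
F=[robot.grab_frame("side")[250:380,440:540].astype(int) for _ in range(60)]
for i in range(0,60,6): print(i,(abs(F[i]-F[59]).max(2)>40).sum(),end="; ")
print(robot.get_state()["time_s"],robot.get_state()["contact_force"])
E
```

```text
0 2; 6 3; 12 2; 18 3; 24 2; 30 1; 36 2; 42 1; 48 0; 54 1; 20.3 [-0.32726873 -0.57220872  0.21413075]
```

Nothing has moved for 3 s, so I'll hand the job in.

```bash
python3 -c "
from plant import robot
print(robot.finish_job())"
```

```text
the job is handed in; nothing more can be done
None
```

The slicer hangs still and blade down on the hook, with the gate shut above its ring and the spreader never handled; I handed the job in at about 20 s, and the only hitch was an unidentified contact of about 18 N at the wrist as the arm backed off.

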